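Fit the small bottle seat to the bench filler

TASK

Set the bench filler up for the small bottles: lift the smaller of the two pocketed bottle seats out of the draining rack, stand it on its rim on the open bench and let go, then tip it over with a light push so that it lies on its base with the pocket facing up. Take it up again by its wall and set it level in the shallow recess of the filler's lift plate, pocket up, and let go. Leave everything else standing where it is.

Things in the scene. Friction and masses are not known exactly. Their poses are not given: they have to be found in the camera images.
- seat_center (a point): small bottle seat: white plastic disc-shaped cup, outside diameter 90 mm, 32 mm thick, with a round pocket 64 mm wide, 22 mm deep in one face (wall 13 mm, solid base 10 mm). Starts standing on edge in a rack slot. The point is its middle: on the axis, half the thickness. y: along the axis, out of the pocket (level on edge, straight up when lying on its base); z: up while it stands on its flat.
- seat_rim (a point): the point of the small seat's rim opposite the 37 mm wide flat milled on its rim (the flat is 41 mm from the axis), at half thickness; same axes. Standing on the flat the seat is 86 mm tall and its middle 41 mm up; lying on its base, 16 mm up. It weighs about 0.2 kg; a push under 1 N near the top on the pocket's face tips it onto its base once it leans about 18 degrees.
- bigseat_center (a point): leave alone: the larger bottle seat, same shape and colour, outside diameter 106 mm, 32 mm thick, pocket 80 mm wide; stands on a flat in another slot of the rack, 102 mm tall. The point is its middle, axes as for the small seat. It is too large for the lift plate's recess.
- spacer_center (a point): leave alone: a solid white plastic spacer disc without any pocket, diameter 90 mm, 24 mm thick, standing on a flat in another slot of the rack. The point is its middle; y along its axis, z up.
- rack: fixed steel draining rack, 140 mm (x) by 270 mm (y), floor 12 mm above the bench. Origin: on the bench under its middle. Slots at y = -80, 0, 80 mm, each between two wire loops (72 mm wide in x, 21 mm either side of the slot's middle, tops 53 mm above the bench). One disc stands in each slot, which one varies; their axes lie along the rack's y and both pockets face its +y side.
- plate (a point): the filler's lift plate: middle of the floor of its round recess, 96 mm above the bench, z up. The recess is 99 mm in diameter and 4 mm deep with a lip 6 mm wide around it. There is free room above the plate.
- bottle_a_mid (a point): leave alone: amber glass bottle, 61 mm in diameter, 228 mm tall, standing; the point is half-way up, z up
- bottle_b_mid (a point): leave alone: a second bottle like it, standing; the point is half-way up, z up
- sleeve_mid (a point): leave alone: steel cleaning sleeve on an 82 mm foot flange, tube 60 mm in diameter, 130 mm tall; the point is half-way up. The open bench for standing and tipping the small seat lies on the robot's side of this sleeve, between the rack and the filler: x = 0.38 to 0.57 m, y = -0.05 to 0.09 m is always free.
- tub_mid (a point): leave alone: white tub of crown caps, 104 mm in diameter, 55 mm tall; the point is half-way up
- spray_mid (a point): leave alone: white spray bottle, 85 by 55 mm, 228 mm tall; the point is half-way up
- wrench: leave alone: steel wrench, 180 mm long, lying on the bench near the robot's left; its x axis runs along it
- filler: the bench filler, fixed; origin on the bench straight below the plate, same axes. A steel box from x = -90 to 160 mm and y = -100 to 200 mm, top 78 mm up. Beside the plate at x = 105, y = 150 mm stands a post, 32 mm thick, 610 mm high; its filling head is swung aside over x = 60 to 150, y = 290 to 385 mm (its thin tube ends 270 mm above the bench).
Mind the look-alikes: they are no part of the job. What is shaped like the part that bears seat_center but blue is not meant.

How it is judged:
On the way, in this order (a step that is already met when the one before it is completed fails the run):
1. the small seat stands on its rim on the bench, let go (height (world z) of seat_center between 0.036 and 0.046 m and angle between seat_center's own y axis and vertical between 1.42 and 1.72 rad and contact force between the fingers and seat below 0.05 N), for 0.2 s.
2. tipped over, it lies on its base on the bench, pocket up, let go (height (world z) of seat_center between 0.011 and 0.021 m and angle between seat_center's own y axis and vertical below 0.12 rad and contact force between the fingers and seat below 0.05 N), for 0.2 s.
At the end, for the whole second after the job is handed in: the small seat lies level (within 0.06 rad) on the floor of the lift plate's recess, pocket up, its middle within 8 mm of the plate's middle sideways and 13 to 18.5 mm above its floor, let go and at rest (horizontal distance between seat_center and plate below 0.008 m and z of seat_center in the frame of plate between 0.013 and 0.0185 m and angle between seat_center's own y axis and vertical below 0.06 rad and linear speed of seat below 0.02 m/s and contact force between the fingers and seat below 0.05 N); the robot touches nothing.
It fails at once if while the seat goes over on the bench the fingers press on it with more than a light push (12 N), or hold it in the grip (height (world z) of seat_center below 0.046 m and angle between seat_center's own y axis and vertical between 0.35 and 1.3 rad and contact force between the fingers and seat above 12 N).
It fails at once if the larger seat or the spacer is moved by more than 30 mm (distance of any of bigseat_center, spacer_center from where it was at the start of the episode above 0.03 m).
It fails at once if a bottle, the sleeve, the tub, the spray bottle or the wrench is moved by more than 30 mm (distance of any of bottle_a_mid, bottle_b_mid, sleeve_mid, tub_mid, spray_mid, wrench from where it was at the start of the episode above 0.03 m).
It also fails if it takes over 72 s, if anything falls off the work surface, if the arm or the gripper's body presses on something with over 40 N, if the wrist force passes 120 N, or if a joint passes its speed limit or range.

ROBOT

A 6-joint arm with a two-finger parallel gripper is mounted at the origin on the work surface. World frame = base frame: x ahead of the robot, y to its left, z up, the work surface at z = 0. Lengths are in m, angles in rad, forces in N, time in s.
With the tool pointing down it reaches from about 0.35 to 0.85 m from the base axis. Payload 8.1 kg.
Tool frame: the origin (TCP) lies midway between the tips of the shut fingers; the grasp point (between the pads) lies robot.grip_depth behind it (robot.grip_depth is the distance from the TCP to the grasp point, in m); z points along the fingers, y is the line along which they close (so a half turn about z gives the same grasp; the last joint's range is limited). The gripper opens to 93 mm and grips with 3 to 60 N. Pads are 15 mm wide; open, the fingers measure 128 mm over their backs; the gripper's body (75 mm by 188 mm) begins 65 mm behind the grasp point.
Start: joints at [-1.363, 0.13, 1.488, -0, 1.523, -0.085], TCP at [0.173, -0.574, 0.189] pointing down, gripper open.
Joint ranges: [-2.96, 2.96], [-0.89, 2.26], [0.02, 2.5], [-1.34, 4.48], [0, 2.73], [-2.66, 2.66]. Speed limits (rad/s): [2.39, 2.39, 2.79, 3.14, 3.14, 3.14].

INTERFACE

Orientations are given as a rotation vector (axis times angle).
In Python, from plant import robot gives the robot as it stands.
- The arm moves only by the tool carry_out, never from a script. Its argument "rows" is a list of rows, each a list of 6 numbers: the shift along the tool's x, y, z in m, then the turn, a rotation vector about the tool's x, y, z in degrees. A call has 1 to 12 rows; each row is the pose to reach, as a shift and turn from the pose commanded when the call began, along the tool's axes at that moment; what a row does not reach only later rows make up. A row lasts 1/8 s, in which the tool goes at most 62.5 mm and 10.7 degrees, less where a joint would pass 70% of its speed; a pose out of reach is approached as far as the arm can. A call with a gripper value outside its range is refused whole. "jaw" is the closure in counts, from 0 (fully open) to 255 (shut), set as the call begins (left out, the last holds). The fingers move at their own pace and stop on an object; "force" is the grip in N (left out, the last holds). Time passes only in rows, so rows that repeat a pose let the fingers close. It gives the time, the measured TCP pose, the force, the opening and the grip force at its end, in the units of the state.
- robot.read_state(): the state, without advancing time (a new reading comes with each control period).
- robot.read_camera(name): name is "scene" or "top" or "wrist"; returns the picture (400x640x3 uint8, red, green, blue); there is no depth.
- robot.camera_model(name): a dict with "fx", "fy", "cx", "cy" (pixels), "R" (3x3) and "t" (3): a world point X has camera coordinates R X + t; the wrist camera has in their place "mount" (4x4, takes a point from camera to tool coordinates, whose origin is the TCP and whose axes are the flange's). Camera axes: x right, y down, z forward; pixel columns grow to the right and rows downward; lengths in m; the calibration is good to about 2 mm. The wrist camera is an equidistant fisheye: a pixel r from the principal point sees the ray r / f radians off the axis. A picture is of the moment at which its call begins: read the wrist's pose just before it. camera_model takes no time and is no camera call.
- robot.close_job(): hands the job in; it is judged then, once.
Trained networks look in the newest picture that a camera, given by its name, has taken for a name from the list of things; names that differ only in an ending like _2 or _b are one class to them, and where a whole thing is asked for, a point or a joint stands for the part that bears it (a point fixed in the world has none). Each returns a list of dicts, best first, with "conf" (0 to 1); they miss things now and then, are a little off and sometimes report something else, mostly with a low value. They report only what shows in the picture. A call takes as long as a camera call. They do not tell look-alikes from the thing itself.
- robot.outline_of(camera, target): "pixels" (400x640 bool, what is visible of it) and "pixel" ([column, row] in pixels, amid what is visible of it).
The state is a dict: "t": time; "q": joint angles; "dq": joint speeds; "joint_torque": joint torques, N m; "tool_pos": TCP position; "orientation": TCP orientation; "force": force on the tool from outside, world axes, zero at the start; "wrist_torque": the same for the moment, N m; "opening": finger opening in m; "gripper_force": force on a finger pad.
Only numpy, scipy, OpenCV 4.12 (cv2) and the standard library are available. Lean on these libraries where they do the work, as an engineer would, in place of code of your own. Each camera call takes 0.05 s, during which the arm holds its last target. There are 200 camera calls.

## Working session

There is one attempt and no reset: what is moved stays moved. The work goes in short steps, Python scripts to look and compute and a tool call to move; the robot and the scene stay as the last step left them, time stands still between calls to the robot, and variables do not carry over. Pictures are saved under pics/ and viewed, at most 10 in all, crops included, and the job is handed in when it is done.

Besides the shell and the picture viewer there is one more tool, called after "Call:" as name(argument=value, ...) on one line, values as JSON. carry_out: Moves the arm, as the interface text tells. Its arguments: {"type":"object","properties":{"rows":{"type":"array"},"jaw":{"type":"number"},"force":{"type":"number"}},"required":["rows"]}

```bash
ls; mkdir -p pics; cat > h.py <<'E'
import numpy as np, cv2
from scipy.spatial.transform import Rotation as Ro
from plant import robot
def ray(cam,u,v):
    m=robot.camera_model(cam); R=np.array(m["R"]);t=np.array(m["t"])
    d=R.T@np.array([(u-m["cx"])/m["fx"],(v-m["cy"])/m["fy"],1]); return -R.T@t,d
def atz(cam,u,v,z):
    o,d=ray(cam,u,v); return o+d*(z-o[2])/d[2]
def proj(cam,X):
    m=robot.camera_model(cam); c=np.array(m["R"])@X+np.array(m["t"]); return np.array([m["fx"]*c[0]/c[2]+m["cx"],m["fy"]*c[1]/c[2]+m["cy"]])
def save(im,f): cv2.imwrite("pics/"+f,np.ascontiguousarray(im[:,:,::-1]))
def st():
    s=robot.read_state(); print({k:np.round(s[k],4).tolist() for k in("t","q","tool_pos","orientation","force","opening","gripper_force")}); return s
E
python3 - <<'E'
from h import *
st(); print(robot.grip_depth)
ims=[]
for c in("scene","top"):
    im=robot.read_camera(c); cv2.imwrite(f"{c}0.png",im[:,:,::-1]); ims.append(im)
    m=robot.camera_model(c); print(c,m["fx"],-np.array(m["R"]).T@np.array(m["t"]),np.round(m["R"],2).tolist())
    for n in("seat_center","bigseat_center","spacer_center","rack","plate","filler","sleeve_mid","tub_mid"):
        print(c,n,[(round(o["conf"],2),np.round(o["pixel"]).tolist(),int(o["pixels"].sum())) for o in robot.outline_of(c,n)][:4])
save(ims[0],"scene.png");save(ims[1],"top.png")
E
```

```text
pics
{'t': 0.0, 'q': [-1.3634, 0.1311, 1.4893, 0.0, 1.523, -0.0854], 'tool_pos': [0.1731, -0.5738, 0.1883], 'orientation': [-3.1062, -0.458, 0.0002], 'force': [-0.3721, -0.4039, -0.7576], 'opening': 0.093, 'gripper_force': 0.0}
0.0188
scene 496.94666027380356 [ 1.18641938 -0.650362    0.99088665] [[0.68, 0.73, -0.02], [0.52, -0.5, -0.69], [-0.51, 0.46, -0.72]]
scene seat_center [(0.93, [268.0, 171.0], 527), (0.72, [164.0, 303.0], 1150), (0.67, [291.0, 228.0], 625)]
scene bigseat_center [(0.68, [254.0, 260.0], 3039), (0.65, [262.0, 237.0], 747)]
scene spacer_center [(0.77, [232.0, 251.0], 523)]
scene rack [(0.57, [254.0, 259.0], 3420), (0.16, [310.0, 290.0], 2780)]
scene plate [(0.89, [421.0, 141.0], 9939)]
scene filler [(0.95, [416.0, 142.0], 9760), (0.15, [357.0, 209.0], 1290)]
scene sleeve_mid [(0.92, [356.0, 211.0], 1259)]
scene tub_mid [(0.6, [193.0, 208.0], 1308)]
top 440.0652566863266 [ 0.30848377 -0.07625598  1.28724378] [[-0.02, -1.0, 0.0], [-0.98, 0.02, -0.2], [0.2, -0.01, -0.98]]
top seat_center [(0.88, [314.0, 275.0], 375), (0.67, [343.0, 199.0], 296), (0.63, [462.0, 208.0], 344), (0.54, [286.0, 173.0], 823)]
top bigseat_center [(0.82, [371.0, 202.0], 502)]
top spacer_center [(0.7, [368.0, 203.0], 506), (0.64, [395.0, 208.0], 328)]
top rack [(0.58, [364.0, 214.0], 3080)]
top plate []
top filler [(0.67, [156.0, 183.0], 14270)]
top sleeve_mid [(0.7, [284.0, 173.0], 812), (0.64, [395.0, 209.0], 368), (0.37, [160.0, 184.0], 14100)]
top tub_mid [(0.89, [394.0, 285.0], 1129)]
```

View pics/scene.png

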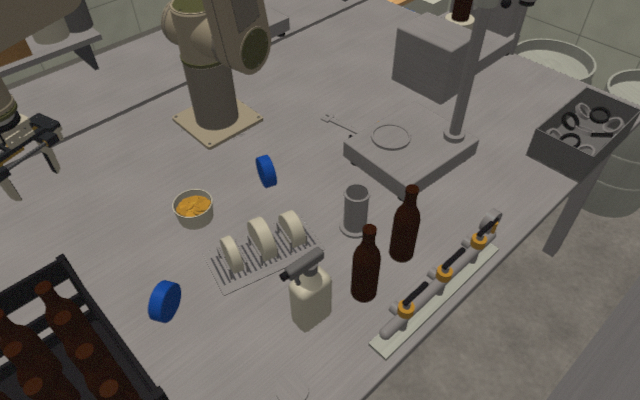

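View pics/top.png

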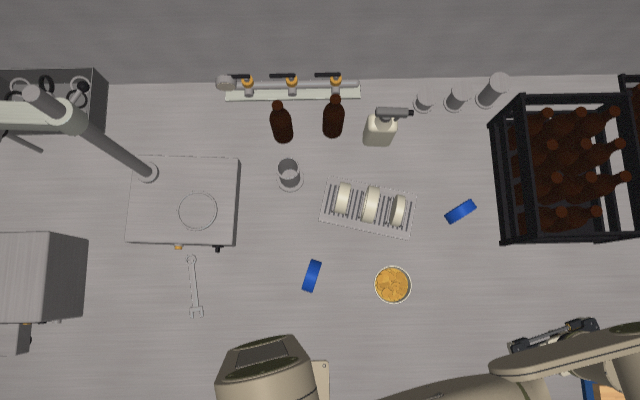

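The scene picture shows three white discs in the rack at about (232,254), (262,240) and (291,228). There are blue look-alikes at (266,171) and (165,301), the sleeve at (356,211) and the plate at (391,136). In the top view the discs are at (343,199), (371,203) and (398,210), with the plate at (198,210). The middle one looks biggest and the right one thinnest. I'll crop close to check.

```bash
python3 - <<'E'
from h import *
a=cv2.imread("scene0.png")[195:300,200:330]; b=cv2.imread("top0.png")[165:250,305:435]
a=cv2.resize(a,None,fx=5,fy=5,interpolation=cv2.INTER_CUBIC)[:, :400*2]; b=cv2.resize(b,None,fx=5,fy=5,interpolation=cv2.INTER_CUBIC)
cv2.imwrite("pics/c1.png",a);cv2.imwrite("pics/c2.png",b)
for u,v in((343,199),(371,203),(397,210)): print(np.round(atz("top",u,v,.095),3))
print("plate",atz("top",198,210,.1),atz("scene",391,136,.1))
print("sleeve",atz("scene",353,230,.0),"plate rim rows")
E
```

```text
[ 0.542 -0.158  0.095]
[ 0.529 -0.235  0.095]
[ 0.508 -0.306  0.095]
plate [0.51970836 0.23951862 0.1       ] [0.52616589 0.2388203  0.1       ]
sleeve [ 0.63546149 -0.02212974  0.        ] plate rim rows
```

View pics/c1.png

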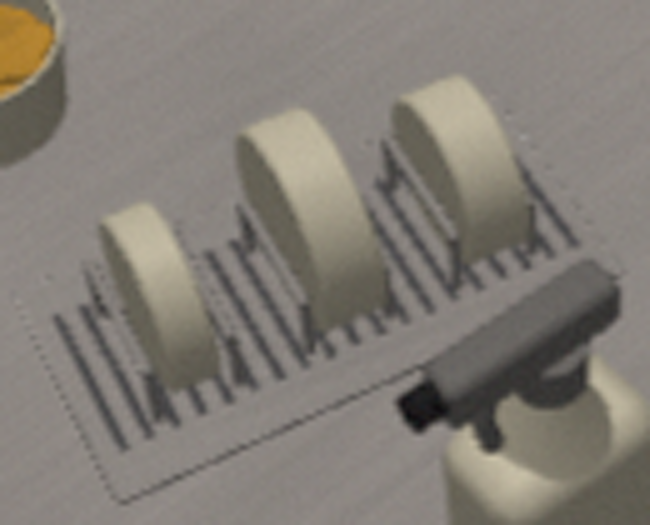

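View pics/c2.png

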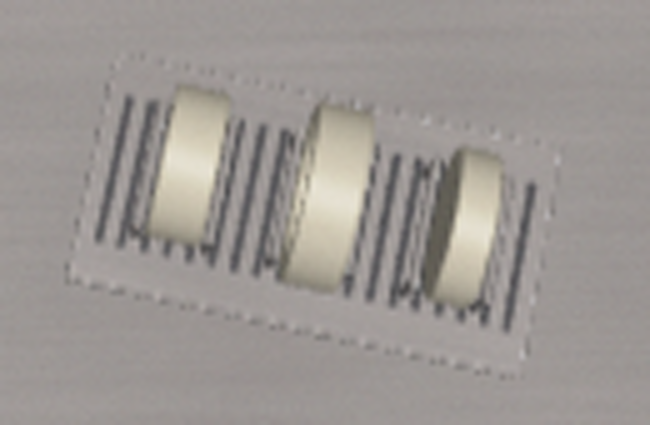

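Candidates for the seat:
- Rack discs (scene / top pixels): (291,228)/(343,199), (262,240)/(371,203) and (232,254)/(397,210).
- Blue discs: scene (266,171) and (165,301).

The crops show the left-top disc is 32 mm thick and the smaller of the two thick ones, so it is the small seat. The middle one is the larger seat. The right one is thin and shows a plain face, so it is the spacer. No pocket shows from the -y side, so the pockets face world +y.

```bash
cat >> h.py <<'E'
from scipy.optimize import minimize
def disc(c,ax,up,r=.045,h=.016,flat=.041):
    side=np.cross(up,ax); th=np.linspace(0,2*np.pi,72)
    P=[]
    for s in(-h,h):
        for t in th:
            P.append(c+s*ax+r*np.cos(t)*side+max(r*np.sin(t),-flat)*up)
    return P
def hull(cam,P,sc=4):
    p=np.array([proj(cam,x) for x in P]); H=cv2.convexHull((p*sc).astype(np.float32)).astype(np.int32)
    im=np.zeros((400*sc,640*sc),np.uint8); cv2.fillPoly(im,[H],255)
    return cv2.resize(im,(640,400),interpolation=cv2.INTER_AREA)/255.
def fit(masks,p0,model):
    f=lambda p:sum(np.abs(hull(c,model(p))-m).sum()/m.sum() for c,m in masks.items())
    r=minimize(f,p0,method="Nelder-Mead",options=dict(initial_simplex=np.array(p0)+np.vstack([np.zeros(len(p0)),np.diag([.01]*2+[.1]*(len(p0)-2))]),maxiter=150)); return r.x,r.fun
def tomove(goal,yaw):
    """shift in tool axes & turn (deg) from present pose to TCP goal, pointing down with tool x at yaw (deg)"""
    s=robot.read_state(); R=Ro.from_rotvec(s["orientation"]); G=Ro.from_euler("z",yaw,degrees=True)*Ro.from_rotvec([np.pi,0,0])
    return np.round(R.inv().apply(np.array(goal)-s["tool_pos"]),4),np.round((R.inv()*G).as_rotvec(degrees=True),2)
E
python3 - <<'E'
from h import *
ims={c:robot.read_camera(c) for c in("scene","top")}
m={}
for c,px in(("scene",(291,228)),("top",(343,199))):
    o=min(robot.outline_of(c,"seat_center"),key=lambda o:np.hypot(*(np.array(o["pixel"])-px))); m[c]=o["pixels"].astype(float); print(o["pixel"],m[c].sum())
def md(p):
    y=p[2]; return disc(np.array([p[0],p[1],.053]),np.array([-np.sin(y),np.cos(y),0]),np.array([0,0,1.]))
for mm in(m,{"scene":m["scene"]},{"top":m["top"]}):
    print(fit(mm,[.54,-.158,-.22],md))
g=np.array([[328,176],[416.6,196],[409,240],[319,222]]); w=np.array([atz("top",*p,.012) for p in g]);print(w.round(3).tolist(),w.mean(0))
# plate ring : edges near plate in top
print(tomove([.54,-.158,.30],-13)); 
E
```

```text
[290.3, 230.1] 692.0
[343.2, 199.2] 366.0Traceback (most recent call last):
  File "<stdin>", line 9, in <module>
  File "h.py", line 28, in fit
    r=minimize(f,p0,method="Nelder-Mead",options=dict(initial_simplex=np.array(p0)+np.vstack([np.zeros(len(p0)),np.diag([.01]*2+[.1]*(len(p0)-2))]),maxiter=150)); return r.x,r.fun
    res = _minimize_neldermead(fun, x0, args, callback, bounds=bounds,
                               **options)
    fxr = func(xr)
    fx = function(np.copy(x), *(wrapper_args + args))
  File "h.py", line 27, in <lambda>
    f=lambda p:sum(np.abs(hull(c,model(p))-m).sum()/m.sum() for c,m in masks.items())
               ~~~^^^^^^^^^^^^^^^^^^^^^^^^^^^^^^^^^^^^^^^^^^^^^^^^^^^^^^^^^^^^^^^^^^^
  File "h.py", line 27, in <genexpr>
    f=lambda p:sum(np.abs(hull(c,model(p))-m).sum()/m.sum() for c,m in masks.items())
                          ~~~~^^^^^^^^^^^^
  File "h.py", line 23, in hull
    p=np.array([proj(cam,x) for x in P]); H=cv2.convexHull((p*sc).astype(np.float32)).astype(np.int32)
                ~~~~^^^^^^^
  File "h.py", line 10, in proj
    m=robot.camera_model(cam); c=np.array(m["R"])@X+np.array(m["t"]); return np.array([m["fx"]*c[0]/c[2]+m["cx"],m["fy"]*c[1]/c[2]+m["cy"]])
ValueError: time passes only in moves, steps and waits
```

```bash
sed -i 's/^def ray/from functools import lru_cache\ncm=lru_cache(robot.camera_model)\ndef ray/; s/m=robot.camera_model(cam)/m=cm(cam)/' h.py
python3 - <<'E'
from h import *
ims={c:robot.read_camera(c) for c in("scene","top")}
m={}
for c,px in(("scene",(291,228)),("top",(343,199))):
    o=min(robot.outline_of(c,"seat_center"),key=lambda o:np.hypot(*(np.array(o["pixel"])-px))); m[c]=o["pixels"].astype(float); print(o["pixel"],m[c].sum())
def md(p):
    y=p[2]; return disc(np.array([p[0],p[1],.053]),np.array([-np.sin(y),np.cos(y),0]),np.array([0,0,1.]))
for mm in(m,{"scene":m["scene"]},{"top":m["top"]}):
    print(fit(mm,[.54,-.158,-.22],md))
g=np.array([[328,176],[416.6,196],[409,240],[319,222]]); w=np.array([atz("top",*p,.012) for p in g]);print(w.round(3).tolist(),w.mean(0))
print(tomove([.54,-.158,.30],-13)); 
E
```

```text
[293.2, 229.1] 610.0
[341.8, 200.0] 362.0
(array([ 0.55447109, -0.16103667, -0.26487794]), np.float64(0.342207493992978))
(array([ 0.55797626, -0.16216541, -0.31868844]), np.float64(0.1787142397942784))
(array([ 0.55224669, -0.16042542, -0.22778962]), np.float64(0.06903910735564944))
[[0.63, -0.122, 0.012], [0.563, -0.382, 0.012], [0.433, -0.351, 0.012], [0.492, -0.092, 0.012]] [ 0.52921685 -0.2367421   0.012     ]
(array([ 0.4714, -0.2928, -0.1107]), array([-0.  ,  0.  , 29.78]))
```

Call:
carry_out(rows=[[0.05,-0.03,-0.112,0,0,5],[0.48,-0.287,-0.112,0,0,30],[0.48,-0.287,-0.112,0,0,30],[0.48,-0.287,-0.112,0,0,30],[0.48,-0.287,-0.112,0,0,30],[0.48,-0.287,-0.112,0,0,30],[0.48,-0.287,-0.112,0,0,30],[0.48,-0.287,-0.112,0,0,30],[0.48,-0.287,-0.112,0,0,30],[0.48,-0.287,-0.112,0,0,30],[0.48,-0.287,-0.112,0,0,30],[0.48,-0.287,-0.112,0,0,30]], jaw=95)

```text
t: 2.8
tool_pos: [0.5496, -0.1615, 0.3011]
orientation: [3.12, -0.361, -0.001]
force: [0.2, 0.6, 0.1]
opening: 0.0583
gripper_force: 0.0
```

```bash
cat >> h.py <<'E'
def wproj(X,s):
    m=cm("wrist"); M=np.array(m["mount"]); R=Ro.from_rotvec(s["orientation"])
    p=R.inv().apply(np.atleast_2d(X)-s["tool_pos"]); c=(p-M[:3,3])@M[:3,:3]
    r=np.hypot(c[:,0],c[:,1]); th=np.arctan2(r,c[:,2]); k=th/np.maximum(r,1e-9)
    return np.c_[m["fx"]*c[:,0]*k+m["cx"],m["fy"]*c[:,1]*k+m["cy"]]
E
python3 - <<'E'
from h import *
s=st(); im=robot.read_camera("wrist")
m=cm("wrist");print(np.round(m["mount"],3).tolist(),m["fx"],m["cx"],m["cy"])
d=im.copy()
P=np.array(disc(np.array([.551,-.160,.053]),np.array([.23,.973,0]),np.array([0,0,1.])))
for u,v in wproj(P,s): cv2.circle(d,(int(round(u)),int(round(v))),1,(255,0,0),-1)
save(d,"w1.png"); cv2.imwrite("w1raw.png",im[:,:,::-1])
E
```

```text
{'t': 2.8, 'q': [-0.375, 0.0387, 1.3836, -0.0005, 1.7198, 1.4263], 'tool_pos': [0.5496, -0.1615, 0.3011], 'orientation': [3.1204, -0.3614, -0.001], 'force': [0.2053, 0.6017, 0.1375], 'opening': 0.0583, 'gripper_force': 0.0}
[[0.0, -0.956, -0.294, 0.081], [1.0, -0.0, 0.001, 0.001], [-0.001, -0.294, 0.956, -0.195], [0.0, 0.0, 0.0, 1.0]] 309.70691628693146 318.4921280844096 201.0222677484423
```

View pics/w1.png

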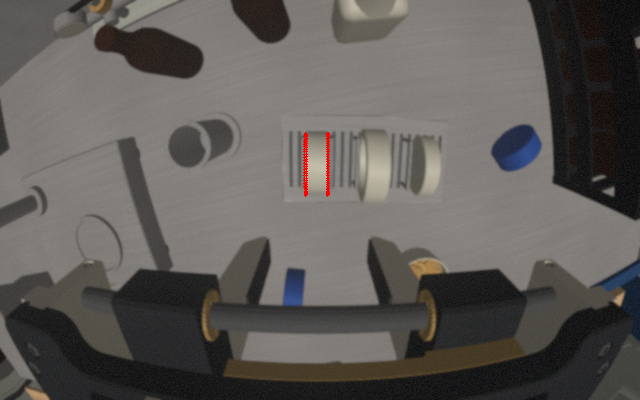

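The wrist view shows the small seat at about (317,163), and the projected model lies right on it. The big seat is at (374,165), the spacer at (427,165) and the plate at (100,242). I'll go down and grip.

Call:
carry_out(rows=[[0.001,-0.002,0.06,0,0,0],[0.001,-0.002,0.12,0,0,0],[0.001,-0.002,0.17,0,0,0],[0.001,-0.002,0.2,0,0,0],[0.001,-0.002,0.22,0,0,0],[0.001,-0.002,0.229,0,0,0],[0.001,-0.002,0.229,0,0,0],[0.001,-0.002,0.229,0,0,0]])

```text
t: 3.85
tool_pos: [0.5525, -0.1599, 0.074]
orientation: [3.12, -0.362, 0.004]
force: [-0.0, 0.5, 0.5]
opening: 0.0582
gripper_force: 0.0
```

Call:
carry_out(rows=[[0,0,0,0,0,0],[0,0,0,0,0,0],[0,0,0,0,0,0],[0,0,0,0,0,0],[0,0,0,0,0,0],[0,0,0,0,0,0]], jaw=255, force=25)

```text
t: 4.6
tool_pos: [0.5513, -0.1594, 0.0723]
orientation: [-3.121, 0.362, 0.0]
force: [-0.1, -0.3, -0.2]
opening: 0.0036
gripper_force: 0.0
```

```bash
python3 - <<'E'
from h import *
s=st(); im=robot.read_camera("wrist"); t=robot.read_camera("scene")
a=im[100:400,170:470]; b=cv2.resize(t[140:280,200:340],(300,300),interpolation=cv2.INTER_CUBIC)
save(np.hstack([a,b]),"w2.png")
E
```

```text
{'t': 4.6, 'q': [-0.3708, 0.1459, 1.6896, -0.0, 1.3062, 1.4308], 'tool_pos': [0.5513, -0.1594, 0.0723], 'orientation': [-3.1207, 0.3616, 0.0001], 'force': [-0.0538, -0.3094, -0.1648], 'opening': 0.0036, 'gripper_force': 0.0}
```

View pics/w2.png

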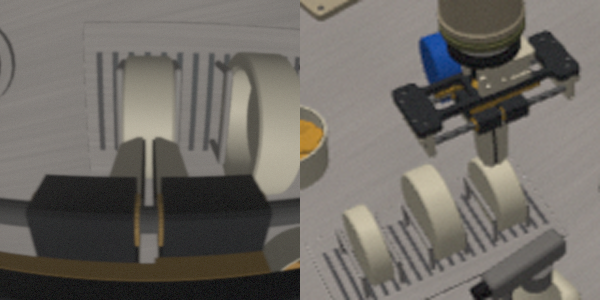

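The fingers shut on nothing. They appear just robot-side of, or above, the seat (seat at crop (150,90), fingertips at (150,140)). I'll check the projection consistency.

```bash
python3 - <<'E'
from h import *
s=robot.read_state(); p=s["tool_pos"]
print("tcp in wrist",wproj(p,s),"scene",proj("scene",np.array(p)),"top",proj("top",np.array(p)))
for c in("scene","top"):
    robot.read_camera(c)
    for o in robot.outline_of(c,"seat_center"): 
        v,u=np.nonzero(o["pixels"]);print(c,round(o["conf"],2),np.round(o["pixel"]),u.min(),u.max(),v.min(),v.max())
P=disc(np.array([.551,-.160,.053]),np.array([.23,.973,0]),np.array([0,0,1.]))
for c in("scene","top"):
    q=np.array([proj(c,x) for x in P]);print(c,q.min(0),q.max(0))
q=wproj(np.array(P),s);print(q.min(0),q.max(0))
E
```

```text
tcp in wrist [[317.12203332 230.49205801]] scene [290.39213182 221.7224805 ] top [342.72301065 197.40143417]
scene 0.9 [161. 303.] 148 180 280 321
scene 0.59 [295. 229.] 279 305 214 246
scene 0.56 [263. 168.] 255 274 156 178
top 0.86 [462. 212.] 445 476 199 223
top 0.55 [338. 210.] 335 346 203 213
scene [276.50462888 207.63107852] [304.98711206 246.19896258]
top [333.82719691 182.29263743] [351.27561007 215.40332258]
[291.25023856 159.67020831] [344.88000995 281.73090759]
```

```bash
python3 - <<'E'
from h import *
s=robot.read_state(); p=np.array(s["tool_pos"]); im=robot.read_camera("wrist"); t=robot.read_camera("scene")
def dr(img,f,x0,y0,w,h,k):
    b=cv2.resize(img[y0:y0+h,x0:x0+w],None,fx=k,fy=k,interpolation=cv2.INTER_CUBIC)
    for X,c in((p,(255,0,0)),(p+[0,0,.026],(0,255,0)),(np.array([.551,-.16,.098]),(0,0,255)),(p+[0,0,.06],(255,255,0))):
        u,v=f(X); cv2.drawMarker(b,(int((u-x0+.5)*k),int((v-y0+.5)*k)),c,0,12,1)
    return b
save(np.hstack([dr(im,lambda X:wproj(X,s)[0],260,140,100,140,4),dr(t,lambda X:proj("scene",X),255,170,70,100,5.6)[:560,:392]]),"w3.png")
E
```

```text
(no output)
```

View pics/w3.png

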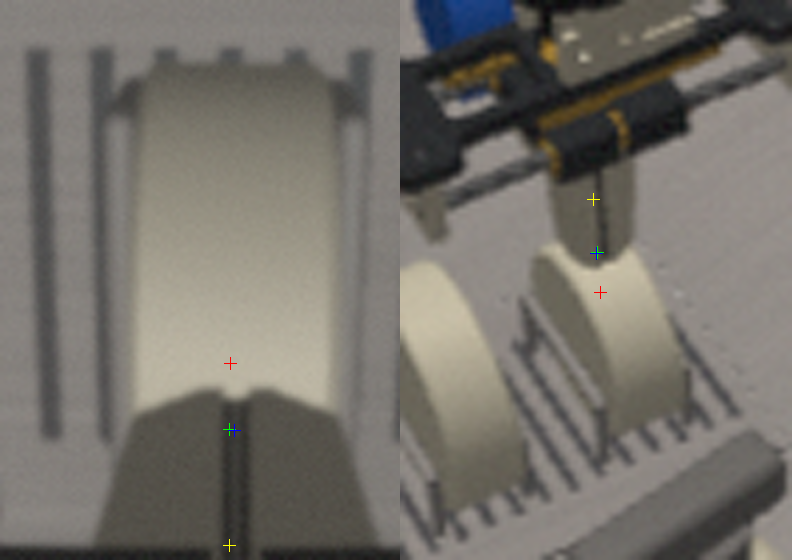

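The blown-up view shows the shut fingertips ending right at the seat's crest. They are about 26 mm above the reported TCP, while the camera scale agrees with the pose. I'll treat the real tips as about 26 mm behind the TCP, then open, go 22 mm lower and grip again.

Call:
carry_out(rows=[[0,0,-0.01,0,0,0],[0,0,-0.01,0,0,0],[0,0,-0.01,0,0,0],[0,0,-0.01,0,0,0],[0,0,-0.01,0,0,0],[0,0,0,0,0,0],[0,0,0.01,0,0,0],[0,0,0.018,0,0,0],[0,0,0.022,0,0,0],[0,0,0.022,0,0,0]], jaw=95)

```text
t: 6.25
tool_pos: [0.5511, -0.1593, 0.0498]
orientation: [-3.12, 0.362, 0.001]
force: [-0.3, -0.4, 0.5]
opening: 0.0583
gripper_force: 0.0
```

Call:
carry_out(rows=[[0,0,0,0,0,0],[0,0,0,0,0,0],[0,0,0,0,0,0],[0,0,0,0,0,0],[0,0,0,0,0,0]], jaw=255, force=25)

```text
t: 6.88
tool_pos: [0.5515, -0.1595, 0.0506]
orientation: [3.121, -0.362, 0.001]
force: [-0.9, 0.3, 2.5]
opening: 0.0318
gripper_force: 25.0
```

Call:
carry_out(rows=[[0,0,-0.02,0,0,0],[0,0,-0.06,0,0,0],[0,0,-0.1,0,0,0],[-0.02,-0.03,-0.1,0,0,-3],[-0.05,-0.075,-0.1,0,0,-6],[-0.08,-0.12,-0.1,0,0,-9],[-0.11,-0.165,-0.1,0,0,-12],[-0.129,-0.196,-0.1,0,0,-13.2],[-0.129,-0.196,-0.1,0,0,-13.2],[-0.129,-0.196,-0.1,0,0,-13.2]])

```text
t: 8.12
tool_pos: [0.471, 0.0605, 0.1512]
orientation: [3.141, -0.0, 0.002]
force: [-0.3, -0.4, -0.8]
opening: 0.0316
gripper_force: 25.0
```

```bash
python3 - <<'E'
from h import *
s=st(); a=robot.read_camera("wrist"); b=robot.read_camera("scene"); c=robot.read_camera("top")
save(np.hstack([a[100:400,170:470],cv2.resize(b[100:260,250:410],(300,300),interpolation=cv2.INTER_CUBIC)]),"w4.png")
E
```

```text
{'t': 8.125, 'q': [0.0202, -0.195, 1.8763, -0.0005, 1.4592, 1.5912], 'tool_pos': [0.471, 0.0605, 0.1512], 'orientation': [3.1411, -0.0003, 0.0017], 'force': [-0.3441, -0.3668, -0.8466], 'opening': 0.0316, 'gripper_force': 24.973}
```

View pics/w4.png

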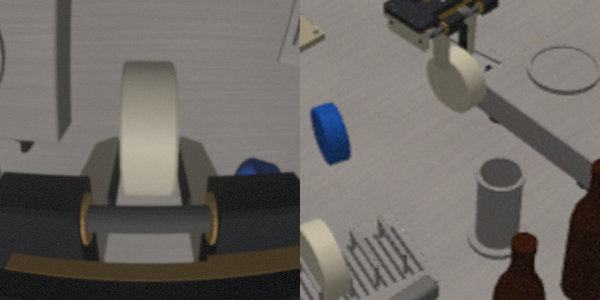

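The seat is held upright in the fingers (wrist crop (150,130), scene crop (455,75)). I'll check which way its flat points.

```bash
python3 - <<'E'
from h import *
im=robot.read_camera("scene"); 
o=min(robot.outline_of("scene","seat_center"),key=lambda o:np.hypot(*(np.array(o["pixel"])-(332,140)))); m=o["pixels"].astype(float); print(o["conf"],o["pixel"],m.sum())
ax=np.array([0,1.,0])
for a in range(-180,180,30):
    up=np.array([np.sin(np.radians(a)),0,np.cos(np.radians(a))])
    md=lambda p: disc(np.array([p[0],.060,p[1]]),ax,up)
    # mask fingers region out
    W=np.ones_like(m); W[:127]=0
    f=lambda p:(np.abs(hull("scene",md(p))-m)*W).sum()
    r=minimize(f,[.471,.153],method="Nelder-Mead",options=dict(initial_simplex=[[.471,.153],[.481,.153],[.471,.163]],maxiter=60))
    print(a,r.x.round(4),round(r.fun,1))
E
```

```text
0.71 [332.4, 142.0] 682.0
-180 [0.4757 0.1509] 171.2
-150 [0.4756 0.1508] 166.7
-120 [0.4759 0.1514] 165.0
-90 [0.4761 0.1513] 167.7
-60 [0.4771 0.149 ] 168.8
-30 [0.4739 0.1478] 170.5
0 [0.4738 0.1492] 168.1
30 [0.4743 0.1491] 169.9
60 [0.4738 0.1486] 168.6
90 [0.4745 0.1501] 168.2
120 [0.4756 0.1508] 165.7
150 [0.4745 0.1494] 174.3
```

Call:
carry_out(rows=[[0,0,0.03,0,0,0],[0,0,0.06,0,0,0],[0,0,0.085,0,0,0],[0,0,0.1,0,0,0],[0,0,0.107,0,0,0],[0,0,0.11,0,0,0],[0,0,0.112,0,0,0],[0,0,0.112,0,0,0],[0,0,0.112,0,0,0]])

```text
t: 9.5
tool_pos: [0.471, 0.0609, 0.0388]
orientation: [-3.142, 0.001, -0.001]
force: [0.0, -0.5, -1.5]
opening: 0.0316
gripper_force: 25.0
```

```bash
python3 -c "
from h import *
st()"
```

```text
{'t': 9.5, 'q': [0.0206, -0.0826, 1.9888, 0.0, 1.2345, 1.5918], 'tool_pos': [0.471, 0.0609, 0.0388], 'orientation': [-3.1416, 0.0006, -0.0013], 'force': [0.0062, -0.4839, -1.5479], 'opening': 0.0316, 'gripper_force': 24.9732}
```

Call:
carry_out(rows=[[0,0,0.0005,0,0,0],[0,0,0.001,0,0,0],[0,0,0.0015,0,0,0],[0,0,0.0015,0,0,0]])

```text
t: 10.0
tool_pos: [0.4716, 0.0611, 0.0386]
orientation: [-3.141, 0.0, -0.003]
force: [-4.3, 0.0, 12.4]
opening: 0.0324
gripper_force: 25.0
```

Call:
carry_out(rows=[[0,0,-0.0008,0,0,0],[0,0,-0.0008,0,0,0],[0,0,-0.0008,0,0,0]])

```text
t: 10.38
tool_pos: [0.4713, 0.061, 0.0386]
orientation: [-3.141, 0.001, -0.002]
force: [-3.1, 0.9, 7.3]
opening: 0.0318
gripper_force: 25.0
```

Call:
carry_out(rows=[[0,0,0,0,0,0],[0,0,0,0,0,0],[0,0,0,0,0,0],[0,0,0,0,0,0],[0,0,0,0,0,0]], jaw=95)

```text
t: 11.0
tool_pos: [0.4705, 0.0609, 0.0376]
orientation: [-3.142, 0.001, 0.0]
force: [-1.0, -0.0, -0.0]
opening: 0.0587
gripper_force: 0.0
```

Call:
carry_out(rows=[[0,0,-0.02,0,0,0],[0,0,-0.06,0,0,0],[0,0,-0.1,0,0,0],[0,0,-0.12,0,0,0],[0,0,-0.12,0,0,0]])

```text
t: 11.62
tool_pos: [0.4721, 0.0609, 0.1596]
orientation: [-3.142, 0.001, -0.006]
force: [-0.3, 0.7, 0.2]
opening: 0.0583
gripper_force: 0.0
```

```bash
python3 - <<'E'
from h import *
s=st(); a=robot.read_camera("wrist"); b=robot.read_camera("scene"); c=robot.read_camera("top")
m={}
for cam,X in(("scene",proj("scene",np.array([.471,.06,.041]))),("top",proj("top",np.array([.471,.06,.041])))):
    L=robot.outline_of(cam,"seat_center")
    if L:
        o=min(L,key=lambda o:np.hypot(*(np.array(o["pixel"])-X)));print(cam,X,o["pixel"],o["pixels"].sum());m[cam]=o["pixels"].astype(float)
md=lambda p:disc(np.array([p[0],p[1],.041]),np.array([-np.sin(p[2]),np.cos(p[2]),0]),np.array([0,0,1.]))
for k in m: print(k,fit({k:m[k]},[.471,.06,0.],md))
P=np.array(disc(np.array([.471,.0605,.041]),np.array([0,1,0]),np.array([0,0,1.])))
d=a.copy()
for u,v in wproj(P,s): cv2.circle(d,(int(round(u)),int(round(v))),1,(255,0,0),-1)
save(np.hstack([d[50:350,170:470],cv2.resize(b[100:260,250:410],(300,300),interpolation=cv2.INTER_CUBIC)]),"w5.png")
E
```

```text
{'t': 11.625, 'q': [0.0205, -0.2004, 1.8657, -0.0, 1.4724, 1.5918], 'tool_pos': [0.4721, 0.0609, 0.1596], 'orientation': [-3.1415, 0.0007, -0.0062], 'force': [-0.2813, 0.7264, 0.156], 'opening': 0.0583, 'gripper_force': 0.0}
scene [331.4275395  172.08175079] [332.7, 172.9] 745
top [266.01743411 228.95287693] [313.5, 276.4] 395
scene (array([ 0.47879239,  0.05701445, -0.02177982]), np.float64(0.03915252006843006))
top (array([0.49766667, 0.00666667, 0.36666667]), np.float64(1.9378406552494416))
```

View pics/w5.png

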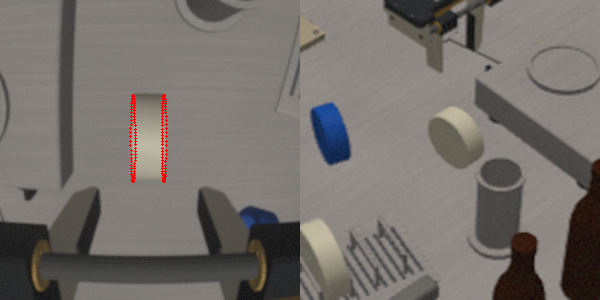

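The seat stands on the bench at about (.471, .060): the projected model fits it in the wrist crop at (148,138), and it is upright in the scene crop at (455,137). Next I'll shut the fingers and come down on the pocket (+y) side.

Call:
carry_out(rows=[[0,-0.041,0,0,0,0],[0,-0.041,0,0,0,0],[0,-0.041,0,0,0,0],[0,-0.041,0,0,0,0],[0,-0.041,0.04,0,0,0],[0,-0.041,0.08,0,0,0],[0,-0.041,0.107,0,0,0],[0,-0.041,0.107,0,0,0]], jaw=255, force=5)

```text
t: 12.88
tool_pos: [0.4683, 0.101, 0.0483]
orientation: [3.141, -0.002, -0.008]
force: [0.3, 0.5, 0.5]
opening: 0.0004
gripper_force: 0.0
```

Call:
carry_out(rows=[[0,0.004,0,0,0,0],[0,0.008,0,0,0,0],[0,0.012,0,0,0,0],[0,0.016,0,0,0,0],[0,0.02,0,0,0,0],[0,0.024,0,0,0,0]])

```text
t: 13.62
tool_pos: [0.4726, 0.0784, 0.053]
orientation: [-3.14, 0.001, -0.006]
force: [-1.8, 3.7, 16.4]
opening: 0.0004
gripper_force: 7.0
```

```bash
cat > look.py <<'E'
from h import *
s=st(); b=robot.read_camera("scene")
L=robot.outline_of("scene","seat_center"); X=proj("scene",np.array([.471,.03,.041]))
o=min(L,key=lambda o:np.hypot(*(np.array(o["pixel"])-X))); m=o["pixels"].astype(float); print(o["conf"],X,o["pixel"],m.sum())
best=[]
for a0 in(0,.2,1.57):
    def md(p):
        a=p[2]; piv=np.array([p[0],p[1],0]); up=np.array([0,-np.sin(a),np.cos(a)]); ax=np.array([0,np.cos(a),np.sin(a)])
        return disc(piv+.016*ax+.041*up,ax,up)
    best.append(fit({"scene":m},[.471,.044,a0],md))
x,f=min(best,key=lambda b:b[1]); print("pivot/lean",x,np.degrees(x[2]),f)
E
python3 look.py
```

```text
{'t': 13.625, 'q': [0.0564, -0.0931, 1.9708, 0.0012, 1.2598, 1.6271], 'tool_pos': [0.4726, 0.0784, 0.053], 'orientation': [-3.1402, 0.0005, -0.0064], 'force': [-1.8311, 3.7493, 16.4064], 'opening': 0.0004, 'gripper_force': 7.0358}
0.71 [323.63312195 177.28371077] [330.7, 173.3] 684.0
pivot/lean [0.47960402 0.04284578 0.14409897] 8.25626258579094 0.05131292282995069
```

Force z is 16 N, so the tips are riding on the rim edge. They are higher than I assumed, about 33 mm behind the TCP. I'll ease off and come back lower.

Call:
carry_out(rows=[[0,-0.002,-0.001,0,0,0],[0,-0.005,-0.002,0,0,0],[0,-0.008,-0.003,0,0,0],[0,-0.011,-0.003,0,0,0],[0,-0.014,-0.003,0,0,0],[0,-0.018,-0.003,0,0,0],[0,-0.024,-0.003,0,0,0],[0,-0.026,0,0,0,0]])

```text
t: 14.72
tool_pos: [0.4709, 0.1044, 0.0507]
orientation: [-3.141, 0.0, -0.001]
force: [0.3, 0.2, -0.1]
opening: 0.0005
gripper_force: 0.0
```

```bash
python3 look.py
```

```text
{'t': 14.725, 'q': [0.1117, -0.0769, 1.9599, 0.0001, 1.2581, 1.6825], 'tool_pos': [0.4709, 0.1044, 0.0507], 'orientation': [-3.1415, 0.0001, -0.0008], 'force': [0.3369, 0.1837, -0.0601], 'opening': 0.0005, 'gripper_force': 0.0}
0.82 [323.63312195 177.28371077] [330.0, 172.1] 692.0
pivot/lean [0.47748105 0.044408   0.06881732] 3.942941861353834 0.06390116740337753
```

Call:
carry_out(rows=[[0,0,0.007,0,0,0],[0,0,0.014,0,0,0],[0,0,0.014,0,0,0],[0,0.004,0.014,0,0,0],[0,0.008,0.014,0,0,0],[0,0.012,0.014,0,0,0],[0,0.015,0.014,0,0,0],[0,0.018,0.014,0,0,0],[0,0.021,0.014,0,0,0]])

```text
t: 15.95
tool_pos: [0.4707, 0.0827, 0.0367]
orientation: [-3.142, 0.001, -0.0]
force: [-0.5, 0.3, -0.7]
opening: 0.0004
gripper_force: 0.2
```

```bash
python3 look.py
```

```text
{'t': 15.95, 'q': [0.0666, -0.0705, 1.9816, 0.0, 1.2303, 1.6378], 'tool_pos': [0.4707, 0.0827, 0.0367], 'orientation': [-3.1415, 0.0006, -0.0002], 'force': [-0.4916, 0.3472, -0.7321], 'opening': 0.0004, 'gripper_force': 0.1561}
0.82 [323.63312195 177.28371077] [334.6, 173.8] 648.0
pivot/lean [0.48032147 0.0432463  0.18293349] 10.481316648852776 0.0737291212781409
```

Call:
carry_out(rows=[[0,0.003,0,0,0,0],[0,0.006,0,0,0,0],[0,0.009,0,0,0,0],[0,0.012,0,0,0,0],[0,0.012,0,0,0,0]])

```text
t: 16.68
tool_pos: [0.4706, 0.0706, 0.0366]
orientation: [3.142, -0.001, -0.0]
force: [0.2, -0.9, 0.1]
opening: 0.0003
gripper_force: 0.0
```

```bash
python3 look.py
```

```text
{'t': 16.675, 'q': [0.0413, -0.0758, 1.9869, -0.0001, 1.2305, 1.6128], 'tool_pos': [0.4706, 0.0706, 0.0366], 'orientation': [3.1415, -0.0011, -0.0], 'force': [0.2299, -0.9076, 0.1156], 'opening': 0.0003, 'gripper_force': 0.0}
0.9 [323.63312195 177.28371077] [327.7, 174.1] 581.0
pivot/lean [0.47806338 0.04303615 0.33137842] 18.986584834450007 0.05652188586277884
```

Call:
carry_out(rows=[[0,0.003,0,0,0,0],[0,0.006,0,0,0,0],[0,0.009,0,0,0,0],[0,0.012,0,0,0,0],[0,0.012,0,0,0,0],[0,0.012,0,0,0,0],[0,0.012,0,0,0,0]])

```text
t: 17.65
tool_pos: [0.4706, 0.059, 0.0366]
orientation: [-3.142, 0.001, -0.0]
force: [-0.3, 0.5, -0.2]
opening: 0.0006
gripper_force: 0.0
```

```bash
python3 look.py
```

```text
{'t': 17.65, 'q': [0.0165, -0.0805, 1.9912, 0.0, 1.2308, 1.5876], 'tool_pos': [0.4706, 0.059, 0.0366], 'orientation': [-3.1416, 0.0005, -0.0], 'force': [-0.2636, 0.4961, -0.2455], 'opening': 0.0006, 'gripper_force': 0.0}
0.92 [323.63312195 177.28371077] [319.1, 191.2] 817.0
pivot/lean [0.47603588 0.04326562 1.59991426] 91.66833496379125 0.06420428636570906
```

Call:
carry_out(rows=[[0,0,-0.03,0,0,0],[0,0,-0.08,0,0,0],[0,0.02,-0.13,0,0,0],[0,0.04,-0.16,0,0,0],[0,0.056,-0.18,0,0,0],[0,0.056,-0.18,0,0,0],[0,0.056,-0.18,0,0,0]], jaw=132)

```text
t: 18.62
tool_pos: [0.4698, 0.0033, 0.2149]
orientation: [-3.141, 0.001, 0.004]
force: [-0.6, 0.8, -0.9]
opening: 0.0451
gripper_force: 0.0
```

```bash
cat >> h.py <<'E'
def wfit(s,m,p0,z,r=.045,h=.016):
    def f(p):
        q=wproj(np.array(disc(np.array([p[0],p[1],z]),np.array([0,0,1.]),np.array([0,1.,0]),r,h,r)),s)
        H=cv2.convexHull((q*4).astype(np.float32)).astype(np.int32); im=np.zeros((1600,2560),np.uint8); cv2.fillPoly(im,[H],255)
        return np.abs(cv2.resize(im,(640,400),interpolation=cv2.INTER_AREA)/255.-m)[:225].sum()/m.sum()
    r=minimize(f,p0,method="Nelder-Mead",options=dict(initial_simplex=[p0,[p0[0]+.01,p0[1]],[p0[0],p0[1]+.01]],maxiter=80)); return r.x,r.fun
E
python3 - <<'E'
from h import *
s=st(); a=robot.read_camera("wrist"); cv2.imwrite("w6.png",a[:,:,::-1])
p0=[.476,.002]; X=wproj([[*p0,.016]],s)[0]
for o in robot.outline_of("wrist","seat_center"):
    v,u=np.nonzero(o["pixels"]); print(o["conf"],o["pixel"],X,u.min(),u.max(),v.min(),v.max())
    if np.hypot(*(np.array(o["pixel"])-X))<40: print(wfit(s,o["pixels"].astype(float),p0,.016))
print(wproj([[.53,.25,.1],[.52,.24,.1]],s), [(o["conf"],o["pixel"]) for o in robot.outline_of("wrist","plate")])
E
```

```text
{'t': 18.625, 'q': [-0.1025, -0.2351, 1.7947, 0.0004, 1.5845, 1.469], 'tool_pos': [0.4698, 0.0033, 0.2149], 'orientation': [-3.141, 0.0011, 0.0039], 'force': [-0.6156, 0.7785, -0.8765], 'opening': 0.0451, 'gripper_force': 0.0}
0.85 [611.7, 163.8] [318.94183929 166.25244322] 587 631 142 181
0.83 [320.2, 169.4] [318.94183929 166.25244322] 286 354 133 204
(array([0.47279408, 0.00187117]), np.float64(0.03056226722703022))
0.81 [357.3, 281.1] [318.94183929 166.25244322] 347 394 240 301
[[108.52959831 140.38706429]
 [115.58597404 148.11231695]] [(0.65, [123.8, 114.9])]
```

The seat lies pocket up at about (.4728, .0019). I'll grip its -y wall.

Call:
carry_out(rows=[[0.0025,0.02,0.03,0,0,0],[0.0025,0.04,0.08,0,0,0],[0.0025,0.04,0.13,0,0,0],[0.0025,0.04,0.165,0,0,0],[0.0025,0.04,0.165,0,0,0],[0.0025,0.04,0.165,0,0,0]])

```text
t: 19.52
tool_pos: [0.4737, -0.0369, 0.0528]
orientation: [3.141, 0.0, 0.001]
force: [-0.3, -0.0, -0.4]
opening: 0.0453
gripper_force: 0.0
```

```bash
python3 - <<'E'
from h import *
s=st(); a=robot.read_camera("wrist")
cv2.imwrite("w7.png",a[:,:,::-1])
print([(o["conf"],o["pixel"]) for o in robot.outline_of("wrist","seat_center")], wproj([[.4728,.0019,.032]],s))
for o in robot.outline_of("wrist","seat_center"):
    if abs(o["pixel"][0]-wproj([[.4728,.0019,.016]],s)[0][0])<50: print(wfit(s,o["pixels"].astype(float),[.4728,.0019],.016))
cv2.imwrite("pics/w7.png",cv2.resize(a[90:310,170:470,::-1],None,fx=2.5,fy=2.5))
E
```

```text
{'t': 19.525, 'q': [-0.1858, -0.1002, 1.9778, 0.0001, 1.2632, 1.3849], 'tool_pos': [0.4737, -0.0369, 0.0528], 'orientation': [3.1415, 0.0002, 0.0013], 'force': [-0.3036, -0.0325, -0.3548], 'opening': 0.0453, 'gripper_force': 0.0}
[(0.59, [273.1, 209.4]), (0.57, [349.9, 348.6])] [[265.99367192 220.53760168]]
(array([0.47246704, 0.00227654]), np.float64(0.015819264695620762))
```

View pics/w7.png

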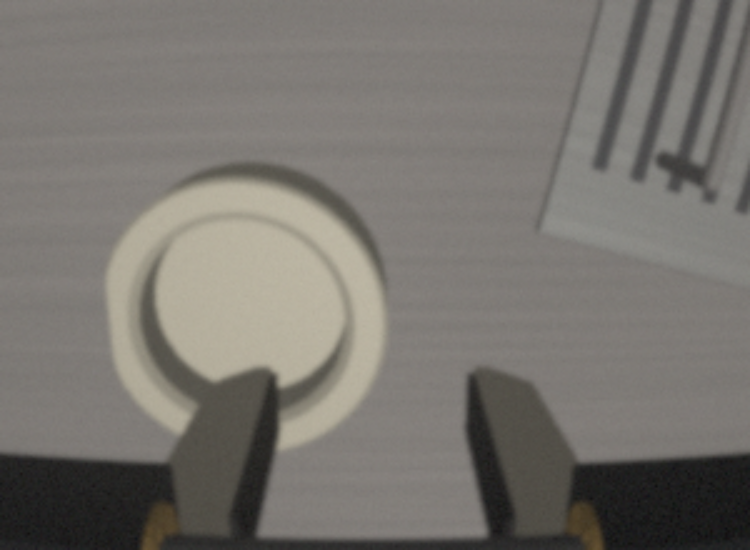

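The view shows the seat pocket up with its flat on the left (+y). The fingers straddle its -y wall at about (300,410) in the crop. I'll go down slowly.

Call:
carry_out(rows=[[-0.001,-0.001,0.025,0,0,0],[-0.001,-0.001,0.045,0,0,0],[-0.001,-0.001,0.057,0,0,0],[-0.001,-0.001,0.064,0,0,0],[-0.001,-0.001,0.067,0,0,0],[-0.001,-0.001,0.067,0,0,0]])

```text
t: 20.42
tool_pos: [0.4724, -0.0362, -0.015]
orientation: [3.142, -0.001, 0.001]
force: [0.4, 0.1, 1.0]
opening: 0.045
gripper_force: 0.0
```

Call:
carry_out(rows=[[0,0,0,0,0,0],[0,0,0,0,0,0],[0,0,0,0,0,0],[0,0,0,0,0,0],[0,0,0,0,0,0]], jaw=255, force=30)

```text
t: 21.05
tool_pos: [0.4723, -0.036, -0.0152]
orientation: [-3.142, 0.001, -0.001]
force: [-0.1, 0.5, 0.8]
opening: 0.0136
gripper_force: 32.8
```

Call:
carry_out(rows=[[0,0,-0.02,0,0,0],[0,0,-0.06,0,0,0],[0,0,-0.12,0,0,0],[0,0,-0.18,0,0,0],[0.01,-0.05,-0.18,0,0,0],[0.025,-0.1,-0.18,0,0,0],[0.04,-0.15,-0.18,0,0,0],[0.05,-0.19,-0.18,0,0,0],[0.05,-0.19,-0.18,0,0,0],[0.05,-0.19,-0.18,0,0,0]])

```text
t: 22.3
tool_pos: [0.5216, 0.1534, 0.164]
orientation: [3.141, 0.0, -0.002]
force: [-0.1, -0.3, -1.4]
opening: 0.0138
gripper_force: 31.6
```

```bash
cat > plate.py <<'E'
from h import *
# gradient-based ring fit: outer lip (r=.0555,z=.100) and recess edge (r=.0495,z=.100), and floor edge
th=np.linspace(0,2*np.pi,180,endpoint=False)
def ringfit(im,pj,z,rs,p0,excl=lambda uv:np.ones(len(uv),bool)):
    g=cv2.GaussianBlur(im.astype(np.float32).mean(2),(0,0),1); G=np.hypot(cv2.Sobel(g,5,1,0),cv2.Sobel(g,5,0,1))
    best=[]
    for dx in np.arange(-.016,.0161,.001):
        for dy in np.arange(-.016,.0161,.001):
            sc=0
            for r in rs:
                X=np.c_[p0[0]+dx+r*np.cos(th),p0[1]+dy+r*np.sin(th),np.full(180,z)]; uv=pj(X); k=excl(uv)
                sc+=cv2.remap(G,uv[k,0].astype(np.float32)[None],uv[k,1].astype(np.float32)[None],1).mean()
            best.append((sc,p0[0]+dx,p0[1]+dy))
    best.sort(reverse=True); return np.round(best[:4],4).tolist()
E
python3 - <<'E'
from plate import *
for c in("scene","top"):
    im=cv2.imread(f"{c}0.png"); pj=lambda X:np.array([proj(c,x) for x in X])
    for rs in([.0555],[.0495],[.0495,.0555]): print(c,rs,ringfit(im,pj,.100,rs,(.523,.24)))
s=st(); a=robot.read_camera("wrist"); cv2.imwrite("w8.png",a[:,:,::-1])
robot.read_camera("scene")
L=robot.outline_of("scene","seat_center"); c=np.array([s["tool_pos"][0],s["tool_pos"][1]+.0383,s["tool_pos"][2]+.0312]); X=proj("scene",c)
print([(o["conf"],o["pixel"]) for o in L],X)
o=min(L,key=lambda o:np.hypot(*(np.array(o["pixel"])-X))); m=o["pixels"].astype(float)
def md(p):
    ax=Ro.from_rotvec([p[2],p[3],0]).apply([0,0,1.]); up=Ro.from_rotvec([p[2],p[3],0]).apply([0,-1.,0]); return disc(np.array([p[0],p[1],c[2]]),ax,up)
print(c,fit({"scene":m},[c[0],c[1],0,0],md))
E
```

```text
scene [0.0555] [[58.8956, 0.53, 0.231], [58.6567, 0.531, 0.231], [58.4545, 0.53, 0.232], [58.2663, 0.53, 0.23]]
scene [0.0495] [[57.8599, 0.527, 0.236], [57.8083, 0.526, 0.236], [57.7146, 0.527, 0.237], [57.081, 0.526, 0.237]]
scene [0.0495, 0.0555] [[105.5083, 0.531, 0.229], [105.1393, 0.532, 0.23], [104.8143, 0.532, 0.229], [104.7122, 0.53, 0.228]]
top [0.0555] [[32.9202, 0.518, 0.24], [32.419, 0.519, 0.24], [32.3429, 0.518, 0.241], [32.2406, 0.517, 0.24]]
top [0.0495] [[27.8746, 0.512, 0.237], [27.8015, 0.512, 0.238], [27.7853, 0.511, 0.238], [27.5739, 0.511, 0.237]]
top [0.0495, 0.0555] [[58.1627, 0.519, 0.24], [58.03, 0.518, 0.241], [57.9525, 0.518, 0.24], [57.8186, 0.517, 0.241]]
{'t': 22.3, 'q': [0.1922, -0.007, 1.6776, -0.0006, 1.4725, 1.7629], 'tool_pos': [0.5216, 0.1534, 0.164], 'orientation': [3.1407, 0.0002, -0.0021], 'force': [-0.1268, -0.3025, -1.3664], 'opening': 0.0138, 'gripper_force': 31.6313}
[(0.93, [161.4, 302.6]), (0.75, [390.2, 118.8]), (0.65, [268.2, 172.7])] [381.27958782 114.84646269]
[0.5216139  0.19174159 0.19517536] (array([ 0.53897427,  0.18696447,  0.46867844, -0.92518682]), np.float64(0.3214111922141119))
```

```bash
python3 - <<'E'
from plate import *
V={"w1raw":([.5496,-.1615,.3011],[3.1204,-.3614,-.001]),"w6":([.4698,.0033,.2149],[-3.141,.0011,.0039]),"w7":([.4737,-.0369,.0528],[3.1415,.0002,.0013]),"w8":([.5216,.1534,.164],[3.1407,.0002,-.0021])}
res={}
def run(name,im,pj,ok):
    g=cv2.GaussianBlur(im.astype(np.float32).mean(2),(0,0),.8); G=np.hypot(cv2.Sobel(g,5,1,0),cv2.Sobel(g,5,0,1)); out=[]
    for r in np.arange(.046,.0585,.0015):
        X0=np.c_[r*np.cos(th),r*np.sin(th),np.full(180,.1)]; b=(0,)
        for x in np.arange(.508,.540,.0015):
            for y in np.arange(.222,.254,.0015):
                uv=pj(X0+[x,y,0]); k=ok(uv)
                if k.sum()<60: continue
                sc=cv2.remap(G,uv[k,0].astype(np.float32)[None],uv[k,1].astype(np.float32)[None],1)
                sc=np.minimum(sc,60).mean()
                if sc>b[0]: b=(sc,x,y,int(k.sum()))
        out.append((round(r,4),*np.round(b,4).tolist()))
    print(name); [print("  ",o) for o in sorted(out,key=lambda o:-o[1] if len(o)>1 else 0)[:4]]
inb=lambda uv:(uv[:,0]>3)&(uv[:,0]<636)&(uv[:,1]>3)&(uv[:,1]<396)
for n,(t,o) in V.items():
    s=dict(tool_pos=np.array(t),orientation=np.array(o)); im=cv2.imread(n+".png")
    vmax=260 if n!="w8" else 400
    print(n,"plate px",wproj([[.523,.238,.1]],s)[0].round())
    run(n,im,lambda X:wproj(X,s),lambda uv:inb(uv)&(uv[:,1]<vmax))
for c in("scene","top"):
    m=cm(c);R=np.array(m["R"]);T=np.array(m["t"])
    def pj(X):
        q=X@R.T+T; return np.c_[m["fx"]*q[:,0]/q[:,2]+m["cx"],m["fy"]*q[:,1]/q[:,2]+m["cy"]]
    run(c,cv2.imread(c+"0.png"),pj,inb)
E
```

```text
w1raw plate px [ 96. 243.]
w1raw
   (np.float64(0.049), 47.1773, 0.5215, 0.2355, 131.0)
   (np.float64(0.0535), 46.9583, 0.5185, 0.2415, 121.0)
   (np.float64(0.0565), 46.2587, 0.52, 0.237, 122.0)
   (np.float64(0.052), 46.1769, 0.52, 0.2325, 126.0)
w6 plate px [117. 145.]
w6
   (np.float64(0.052), 46.4988, 0.52, 0.24, 180.0)
   (np.float64(0.0505), 46.2497, 0.52, 0.237, 180.0)
   (np.float64(0.0535), 42.9502, 0.52, 0.234, 180.0)
   (np.float64(0.055), 42.8467, 0.52, 0.237, 180.0)
w7 plate px [-13. 185.]
w7
   (np.float64(0.049), 56.651, 0.5215, 0.222, 80.0)
   (np.float64(0.0505), 56.3722, 0.523, 0.2235, 78.0)
   (np.float64(0.052), 55.9316, 0.523, 0.2265, 76.0)
   (np.float64(0.046), 55.5463, 0.517, 0.231, 70.0)
w8 plate px [224. 201.]
w8
   (np.float64(0.052), 29.5634, 0.5245, 0.2385, 180.0)
   (np.float64(0.055), 29.2622, 0.5185, 0.2385, 180.0)
   (np.float64(0.0535), 29.1417, 0.523, 0.24, 180.0)
   (np.float64(0.0505), 29.0865, 0.526, 0.2385, 180.0)
scene
   (np.float64(0.0475), 51.2373, 0.5275, 0.2355, 180.0)
   (np.float64(0.049), 51.2014, 0.5275, 0.234, 180.0)
   (np.float64(0.052), 50.1585, 0.5215, 0.2415, 180.0)
   (np.float64(0.0535), 49.5815, 0.5335, 0.2325, 180.0)
top
   (np.float64(0.0565), 37.318, 0.5185, 0.24, 180.0)
   (np.float64(0.052), 36.7004, 0.5125, 0.24, 180.0)
   (np.float64(0.0535), 36.6029, 0.517, 0.237, 180.0)
   (np.float64(0.055), 36.1738, 0.5185, 0.24, 180.0)
```

Call:
carry_out(rows=[[-0.04,-0.03,-0.01,0,0,0],[-0.08,-0.06,-0.02,0,0,0],[-0.1,-0.085,-0.03,0,0,0],[-0.1,-0.085,-0.03,0,0,0],[-0.1,-0.085,-0.03,0,0,0],[-0.1,-0.085,-0.03,0,0,0]])

```text
t: 23.2
tool_pos: [0.4226, 0.2378, 0.1942]
orientation: [3.141, -0.003, -0.001]
force: [0.3, 0.4, -2.1]
opening: 0.0142
gripper_force: 30.1
```

```bash
python3 - <<'E'
from plate import *
s=st(); a=robot.read_camera("wrist"); cv2.imwrite("w9.png",a[:,:,::-1])
print("plate px",wproj([[.521,.238,.1]],s)[0].round())
P=wproj(np.c_[.521+.0555*np.cos(th),.238+.0555*np.sin(th),np.full(180,.1)],s);print(P.min(0),P.max(0))
g=cv2.GaussianBlur(a.astype(np.float32).mean(2),(0,0),.8); G=np.hypot(cv2.Sobel(g,5,1,0),cv2.Sobel(g,5,0,1)); out=[]
for z in(.096,.1):
  for r in np.arange(.0465,.0585,.001):
    X0=np.c_[r*np.cos(th),r*np.sin(th),np.full(180,z)]; b=(0,)
    for x in np.arange(.508,.536,.001):
        for y in np.arange(.224,.252,.001):
            uv=wproj(X0+[x,y,0],s); k=uv[:,1]>0
            sc=np.minimum(cv2.remap(G,uv[k,0].astype(np.float32)[None],uv[k,1].astype(np.float32)[None],1),60).mean()
            if sc>b[0]: b=(sc,x,y)
    out.append((z,round(r,4),*np.round(b,4).tolist()))
for o in out: print(o)
E
```

```text
{'t': 23.2, 'q': [0.407, -0.1867, 1.7906, -0.0003, 1.5385, 1.9799], 'tool_pos': [0.4226, 0.2378, 0.1942], 'orientation': [3.1411, -0.0033, -0.0008], 'force': [0.3115, 0.3813, -2.1452], 'opening': 0.0142, 'gripper_force': 30.1473}
plate px [317.  90.]
[257.41292623  32.02888819] [377.10462137 149.00136052]
(0.096, np.float64(0.0465), 30.7968, 0.518, 0.242)
(0.096, np.float64(0.0475), 49.1317, 0.52, 0.243)
(0.096, np.float64(0.0485), 48.5284, 0.52, 0.243)
(0.096, np.float64(0.0495), 45.5256, 0.521, 0.242)
(0.096, np.float64(0.0505), 41.9975, 0.52, 0.243)
(0.096, np.float64(0.0515), 44.362, 0.52, 0.243)
(0.096, np.float64(0.0525), 30.3183, 0.521, 0.244)
(0.096, np.float64(0.0535), 25.2889, 0.52, 0.249)
(0.096, np.float64(0.0545), 23.0954, 0.524, 0.249)
(0.096, np.float64(0.0555), 21.3599, 0.525, 0.249)
(0.096, np.float64(0.0565), 20.2556, 0.526, 0.25)
(0.096, np.float64(0.0575), 19.2133, 0.526, 0.251)
(0.096, np.float64(0.0585), 18.389, 0.531, 0.244)
(0.1, np.float64(0.0465), 42.2355, 0.519, 0.243)
(0.1, np.float64(0.0475), 52.5714, 0.519, 0.243)
(0.1, np.float64(0.0485), 44.9757, 0.521, 0.244)
(0.1, np.float64(0.0495), 40.5542, 0.519, 0.245)
(0.1, np.float64(0.0505), 48.3424, 0.519, 0.243)
(0.1, np.float64(0.0515), 31.3231, 0.521, 0.243)
(0.1, np.float64(0.0525), 25.9764, 0.522, 0.248)
(0.1, np.float64(0.0535), 23.9286, 0.524, 0.248)
(0.1, np.float64(0.0545), 21.8444, 0.525, 0.249)
(0.1, np.float64(0.0555), 20.6749, 0.525, 0.25)
(0.1, np.float64(0.0565), 19.3523, 0.527, 0.249)
(0.1, np.float64(0.0575), 18.7028, 0.528, 0.25)
(0.1, np.float64(0.0585), 17.7731, 0.528, 0.251)
```

Call:
carry_out(rows=[[0,0,0,0,0,0],[0,0,0,0,0,0]])

```text
t: 23.5
tool_pos: [0.4223, 0.2386, 0.1944]
orientation: [3.141, -0.002, -0.001]
force: [1.0, 0.5, -1.6]
opening: 0.0139
gripper_force: 30.1
```

```bash
python3 - <<'E'
from plate import *
for i in range(3):
    s=robot.read_state(); a=robot.read_camera("wrist")
    g=cv2.GaussianBlur(a.astype(np.float32).mean(2),(0,0),.8); G=np.hypot(cv2.Sobel(g,5,1,0),cv2.Sobel(g,5,0,1))
    def f(p):
        sc=0
        for dr in(0,p[3]):
            uv=wproj(np.c_[p[0]+(p[2]+dr)*np.cos(th),p[1]+(p[2]+dr)*np.sin(th),np.full(180,.1)],s)
            sc+=cv2.remap(G,uv[:,0].astype(np.float32)[None],uv[:,1].astype(np.float32)[None],1).clip(0,80).mean()
        return -sc
    p0=np.array([.5195,.243,.0475,.0035]); r=minimize(f,p0,method="Nelder-Mead",options=dict(initial_simplex=np.vstack([p0,p0+np.diag([.002,.002,.001,.001])])))
    print(np.round(s["tool_pos"],4),np.round(s["orientation"],4),r.x.round(4),r.fun)
# seat in the hand: white rows
for o in robot.outline_of("wrist","seat_center"): 
    v,u=np.nonzero(o["pixels"]);print(round(o["conf"],2),o["pixel"],u.min(),u.max(),v.min(),v.max())
P=np.array(disc(np.array([s["tool_pos"][0],s["tool_pos"][1]+.0383,s["tool_pos"][2]+.0312]),np.array([0,0,1.]),np.array([0,-1.,0])));q=wproj(P,s);print(q.min(0),q.max(0))
E
```

```text
[0.4223 0.2386 0.1944] [ 3.1414e+00 -1.6000e-03 -6.0000e-04] [0.5194 0.2431 0.0474 0.003 ] -107.143798828125
[0.4223 0.2387 0.1945] [ 3.1414e+00 -1.2000e-03 -5.0000e-04] [0.5194 0.2431 0.0473 0.003 ] -107.29888916015625
[0.4223 0.2388 0.1945] [ 3.1415e+00 -1.1000e-03 -3.0000e-04] [0.5194 0.2431 0.0473 0.003 ] -105.8155517578125
0.61 [254.8, 229.3] 180 331 174 305
0.56 [527.1, 238.4] 501 554 209 270
[175.77478423 170.0711532 ] [329.70976531 325.3230526 ]
```

Call:
carry_out(rows=[[0.04,0.015,0,0,0,0],[0.08,0.03,0,0,0,0],[0.097,0.034,0.01,0,0,0],[0.097,0.034,0.04,0,0,0],[0.097,0.034,0.07,0,0,0],[0.097,0.034,0.09,0,0,0],[0.097,0.034,0.09,0,0,0],[0.097,0.034,0.09,0,0,0],[0.097,0.034,0.09,0,0,0]])

```text
t: 24.82
tool_pos: [0.5203, 0.2053, 0.1064]
orientation: [-3.141, 0.001, -0.004]
force: [0.7, 0.3, -1.9]
opening: 0.0134
gripper_force: 30.6
```

```bash
python3 - <<'E'
from plate import *
s=st()
for i in range(2):
    s=robot.read_state(); a=robot.read_camera("wrist"); cv2.imwrite("w10.png",a[:,:,::-1])
    L=robot.outline_of("wrist","seat_center"); c=np.array([s["tool_pos"][0],s["tool_pos"][1]+.0383,s["tool_pos"][2]+.0312])
    o=min(L,key=lambda o:np.hypot(*(np.array(o["pixel"])-[255,229]))) if L else None
    if o: print(s["tool_pos"],c,o["pixel"],wfit(s,o["pixels"].astype(float),list(c[:2]),c[2]),wfit(s,o["pixels"].astype(float),list(c[:2]),c[2]-.002))
E
```

```text
{'t': 24.825, 'q': [0.2841, 0.0722, 1.7039, 0.0, 1.3628, 1.8552], 'tool_pos': [0.5203, 0.2053, 0.1064], 'orientation': [-3.1408, 0.0005, -0.0041], 'force': [0.6945, 0.2936, -1.9444], 'opening': 0.0134, 'gripper_force': 30.6271}
[0.52028286 0.20525111 0.10636015] [0.52028286 0.24355111 0.13756015] [255.3, 231.2] (array([0.5178452 , 0.24186922]), np.float64(0.00489562254784586)) (array([0.51760457, 0.24221295]), np.float64(0.0053839015053702855))
[0.51999106 0.20513267 0.10591263] [0.51999106 0.24343267 0.13711263] [255.2, 232.0] (array([0.51756969, 0.24172746]), np.float64(0.005900577316516196)) (array([0.51728211, 0.24211081]), np.float64(0.0062286160726312675))
```

Call:
carry_out(rows=[[0.001,-0.0005,0.008,0,0,0],[0.001,-0.0005,0.015,0,0,0],[0.001,-0.0005,0.019,0,0,0],[0.001,-0.0005,0.021,0,0,0],[0.001,-0.0005,0.022,0,0,0],[0.001,-0.0005,0.022,0,0,0]])

```text
t: 25.78
tool_pos: [0.5203, 0.2054, 0.0827]
orientation: [-3.142, 0.001, -0.0]
force: [-0.2, 0.6, -1.5]
opening: 0.0133
gripper_force: 30.6
```

Call:
carry_out(rows=[[0,0,0.0005,0,0,0],[0,0,0.001,0,0,0],[0,0,0.0015,0,0,0],[0,0,0.0015,0,0,0]])

```text
t: 26.28
tool_pos: [0.5203, 0.2054, 0.0812]
orientation: [-3.142, 0.001, -0.0]
force: [0.1, 0.0, -0.8]
opening: 0.014
gripper_force: 30.6
```

Call:
carry_out(rows=[[0,0,0.0005,0,0,0],[0,0,0.001,0,0,0],[0,0,0.001,0,0,0]])

```text
t: 26.65
tool_pos: [0.5204, 0.2053, 0.0808]
orientation: [3.142, -0.001, 0.001]
force: [-3.5, -1.8, 6.4]
opening: 0.0139
gripper_force: 30.7
```

Contact came at the expected floor height (TCP .0808). I'll release it and lift.

Call:
carry_out(rows=[[0,0,-0.0005,0,0,0],[0,0,-0.0005,0,0,0],[0,0,-0.0005,0,0,0],[0,0,-0.0005,0,0,0],[0,0,-0.0005,0,0,0]], jaw=160)

```text
t: 27.28
tool_pos: [0.5202, 0.2054, 0.0806]
orientation: [3.142, -0.001, -0.0]
force: [-0.2, -0.1, -0.8]
opening: 0.0348
gripper_force: 0.0
```

Call:
carry_out(rows=[[0,0,-0.01,0,0,0],[0,0,-0.03,0,0,0],[0,0,-0.08,0,0,0],[-0.05,-0.02,-0.11,0,0,0],[-0.1,-0.035,-0.11,0,0,0],[-0.1,-0.035,-0.11,0,0,0],[-0.1,-0.035,-0.11,0,0,0]])

```text
t: 28.15
tool_pos: [0.4209, 0.2407, 0.1922]
orientation: [-3.141, -0.0, -0.004]
force: [-0.3, -0.1, -0.3]
opening: 0.0346
gripper_force: 0.0
```

```bash
python3 - <<'E'
from plate import *
s=st(); a=robot.read_camera("wrist"); robot.read_camera("scene")
for o in robot.outline_of("wrist","seat_center"):
    if np.hypot(*(np.array(o["pixel"])-wproj([[.52,.243,.112]],s)[0]))<40:
        m=o["pixels"].astype(float); v,u=np.nonzero(m); print(o["conf"],o["pixel"],u.min(),u.max(),v.min(),v.max())
        for z in(.112,.116): print(z,wfit(s,m,[.5194,.2431],z))
P=np.array(disc(np.array([.5194,.2431,.112]),np.array([0,0,1.]),np.array([0,-1.,0])));q=wproj(P,s);print(q.min(0),q.max(0))
# level: compare scene mask to level disc
L=robot.outline_of("scene","seat_center"); X=proj("scene",np.array([.5194,.2431,.112]))
o=min(L,key=lambda o:np.hypot(*(np.array(o["pixel"])-X))); m=o["pixels"].astype(float); print(o["pixel"],X)
for z in(.108,.112,.116,.12): print(z,fit({"scene":m},[.5194,.2431],lambda p:disc(np.array([p[0],p[1],z]),np.array([0,0,1.]),np.array([0,-1.,0]))))
E
```

```text
{'t': 28.15, 'q': [0.4138, -0.19, 1.797, -0.0003, 1.532, 1.9845], 'tool_pos': [0.4209, 0.2407, 0.1922], 'orientation': [-3.1408, -0.0002, -0.0039], 'force': [-0.3073, -0.1283, -0.341], 'opening': 0.0346, 'gripper_force': 0.0}
0.79 [318.7, 89.8] 265 369 37 141
0.112 (array([0.51809908, 0.24128304]), np.float64(0.030463779123610025))
0.116 (array([0.51788399, 0.24144895]), np.float64(0.055275951132520054))
[265.25258578  35.60354066] [369.05303705 141.36952434]
[390.4, 133.0] [390.57590134 130.8634105 ]
0.108 (array([0.51981015, 0.24218108]), np.float64(0.0771155146408696))
0.112 (array([0.52231006, 0.23816278]), np.float64(0.08375721641441723))
0.116 (array([0.52527546, 0.23432122]), np.float64(0.09321266968325792))
0.12 (array([0.52730456, 0.23046027]), np.float64(0.10279814843709366))
```

```bash
python3 -c "
from plant import robot
print(robot.close_job())"
```

```text
the job is handed in; nothing more can be done
None
```

I stood the small seat on the bench, tipped it over, set it pocket up in the lift plate's recess, let it go and handed the job in; the last camera check put it at floor height, within about 2 mm of the recess's middle, but tilt was not measured directly and no verdict came back.

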